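# Relamp the plant light bar

### The job

Fit the new plant lamps: first click the dial on the control box to off (fully anticlockwise), then put every lamp from the mat into a socket of the light bar, pushing it down and turning it clockwise to its stop so that it locks upright (any free sockets will do). When all are locked, click the dial back to on, then press the treadle down to its stop for a moment to start the light and let it come up again; leave the other things on the table alone.

Things in the scene. Friction and masses are not known exactly. Their poses are not given: they have to be found in the camera images.
- lamp1: LED plant lamp, 58 mm high, 0.12 kg, all alike (may be absent). Origin: centre of its underside, z up. Foot: round cap 32 mm across, 22 mm high, with two lugs at its very bottom: a bar 48 mm long along the lamp's x, 10 wide, 5 thick. Above 22 mm: white head with flat sides, 56 mm along x (as the lugs), 40 mm along y, 36 high. Stands on a 4 mm mat at first.
- lamp2: LED plant lamp, 58 mm high, 0.12 kg, all alike (may be absent). Origin: centre of its underside, z up. Foot: round cap 32 mm across, 22 mm high, with two lugs at its very bottom: a bar 48 mm long along the lamp's x, 10 wide, 5 thick. Above 22 mm: white head with flat sides, 56 mm along x (as the lugs), 40 mm along y, 36 high. Stands on a 4 mm mat at first.
- lamp3: LED plant lamp, 58 mm high, 0.12 kg, all alike (may be absent). Origin: centre of its underside, z up. Foot: round cap 32 mm across, 22 mm high, with two lugs at its very bottom: a bar 48 mm long along the lamp's x, 10 wide, 5 thick. Above 22 mm: white head with flat sides, 56 mm along x (as the lugs), 40 mm along y, 36 high. Stands on a 4 mm mat at first.
- lamp4: LED plant lamp, 58 mm high, 0.12 kg, all alike (may be absent). Origin: centre of its underside, z up. Foot: round cap 32 mm across, 22 mm high, with two lugs at its very bottom: a bar 48 mm long along the lamp's x, 10 wide, 5 thick. Above 22 mm: white head with flat sides, 56 mm along x (as the lugs), 40 mm along y, 36 high. Stands on a 4 mm mat at first.
- socket1 (a point): bayonet socket 1 of 4 in the light bar; point: centre of its mouth, at the bar's top face, 46 mm above the table; z up, x along the entry slot (across the bar). Mouth: round hole 36 mm across with a slot 52 mm long and 14 mm wide for the lugs, in a 5 mm thick top plate
- socket2 (a point): bayonet socket 2 of 4 in the light bar; point: centre of its mouth, at the bar's top face, 46 mm above the table; z up, x along the entry slot (across the bar). Mouth: round hole 36 mm across with a slot 52 mm long and 14 mm wide for the lugs, in a 5 mm thick top plate
- socket3 (a point): bayonet socket 3 of 4 in the light bar; point: centre of its mouth, at the bar's top face, 46 mm above the table; z up, x along the entry slot (across the bar). Mouth: round hole 36 mm across with a slot 52 mm long and 14 mm wide for the lugs, in a 5 mm thick top plate
- socket4 (a point): bayonet socket 4 of 4 in the light bar; point: centre of its mouth, at the bar's top face, 46 mm above the table; z up, x along the entry slot (across the bar). Mouth: round hole 36 mm across with a slot 52 mm long and 14 mm wide for the lugs, in a 5 mm thick top plate
- bar: the light bar, fixed, 84 x 359 x 46 mm; origin: centre of its underside; y along its length, sockets 85 mm apart. In each socket a brass plate on a spring waits 8 mm below the mouth and can be pushed 8 mm further (4 to 10 N)
- socket1_turn (a joint): turn of the spring plate in socket1, carried round by the lamp's lugs: 0 = in line with the slot, 1.4 rad = clockwise from above, at the locking stop. The lamp turns once its lugs are pushed below the top plate (origin about 13 mm below the mouth); let go when turned, the spring holds the lugs up under the plate (origin 10 mm below the mouth)
- socket2_turn (a joint): turn of the spring plate in socket2, carried round by the lamp's lugs: 0 = in line with the slot, 1.4 rad = clockwise from above, at the locking stop. The lamp turns once its lugs are pushed below the top plate (origin about 13 mm below the mouth); let go when turned, the spring holds the lugs up under the plate (origin 10 mm below the mouth)
- socket3_turn (a joint): turn of the spring plate in socket3, carried round by the lamp's lugs: 0 = in line with the slot, 1.4 rad = clockwise from above, at the locking stop. The lamp turns once its lugs are pushed below the top plate (origin about 13 mm below the mouth); let go when turned, the spring holds the lugs up under the plate (origin 10 mm below the mouth)
- socket4_turn (a joint): turn of the spring plate in socket4, carried round by the lamp's lugs: 0 = in line with the slot, 1.4 rad = clockwise from above, at the locking stop. The lamp turns once its lugs are pushed below the top plate (origin about 13 mm below the mouth); let go when turned, the spring holds the lugs up under the plate (origin 10 mm below the mouth)
- dial (a joint): switch dial on the control box, rad, grows anticlockwise seen from above: 0 = on, 1.4 = off; a click spring (up to about 0.12 Nm) throws it to the nearer of the two from the middle at 0.7, so it must be turned past the middle
- dial_grip (a point): on the dial's axis, 76 mm above the table, middle of its grip bar: black bar 46 mm long (along this point's x, which turns with the dial), 14 mm wide, 26 mm high, its top 13 mm above the point
- treadle (a joint): spring treadle (steel pedal plate, 115 x 64 x 6 mm) on the control box, hinged at the end away from the robot: 0 = up, 0.24 rad = down on its stop; returns by itself; about 4 to 8 N at the pad
- treadle_pad (a point): point on the top face of the treadle, 85 mm from the hinge line and 30 mm from the raised free end, where to press; about 92 mm above the table when up; sinks about 20 mm to the stop
- console: the grey control box, fixed, 170 x 220 x 50 mm; origin: centre of its underside; x points from the treadle's free end to its hinge; the dial stands on its +y half, the treadle on its -y half
- vial: bystander, to be left alone: small amber glass bottle, 48 mm wide, 92 mm high; origin: centre of its underside
- tealight: bystander, to be left alone: small brass bowl, 56 mm wide, 32 mm high; origin: centre of its underside
- crystal: bystander, to be left alone: purple stone, 50 x 36 x 30 mm; origin: centre of its underside
- succulent: bystander, to be left alone: little potted succulent, pot 76 mm wide, 60 mm high; origin: centre of its underside
- notebook: bystander, to be left alone: closed dark red book lying flat, 150 x 105 x 18 mm; origin: centre of its underside
- figurine: bystander, to be left alone: white ceramic figurine, 52 mm wide, 112 mm high; origin: centre of its underside
There are look-alikes about, which are no part of the job. What is shaped like the lamp2 but brown or turquoise is not meant. Leave any green look-alike of the lamp3 alone.

How it is judged:
On the way, in this order (a step that is already met when the one before it is completed fails the run):
1. the dial has clicked to off (value of joint dial above 1.28 rad), for 0.3 s.
2. every lamp is locked in a socket and let go, with the dial off (((horizontal distance between lamp1 and socket1 below 0.004 m and z of lamp1 in the frame of socket1 between -0.0125 and -0.0075 m and angle between the x axis of lamp1 and the x axis of socket1, either way round above 1.15 rad and angle between lamp1's own z axis and vertical below 0.1 rad) or (horizontal distance between lamp1 and socket2 below 0.004 m and z of lamp1 in the frame of socket2 between -0.0125 and -0.0075 m and angle between the x axis of lamp1 and the x axis of socket2, either way round above 1.15 rad and angle between lamp1's own z axis and vertical below 0.1 rad) or (horizontal distance between lamp1 and socket3 below 0.004 m and z of lamp1 in the frame of socket3 between -0.0125 and -0.0075 m and angle between the x axis of lamp1 and the x axis of socket3, either way round above 1.15 rad and angle between lamp1's own z axis and vertical below 0.1 rad) or (horizontal distance between lamp1 and socket4 below 0.004 m and z of lamp1 in the frame of socket4 between -0.0125 and -0.0075 m and angle between the x axis of lamp1 and the x axis of socket4, either way round above 1.15 rad and angle between lamp1's own z axis and vertical below 0.1 rad)) and ((horizontal distance between lamp2 and socket1 below 0.004 m and z of lamp2 in the frame of socket1 between -0.0125 and -0.0075 m and angle between the x axis of lamp2 and the x axis of socket1, either way round above 1.15 rad and angle between lamp2's own z axis and vertical below 0.1 rad) or (horizontal distance between lamp2 and socket2 below 0.004 m and z of lamp2 in the frame of socket2 between -0.0125 and -0.0075 m and angle between the x axis of lamp2 and the x axis of socket2, either way round above 1.15 rad and angle between lamp2's own z axis and vertical below 0.1 rad) or (horizontal distance between lamp2 and socket3 below 0.004 m and z of lamp2 in the frame of socket3 between -0.0125 and -0.0075 m and angle between the x axis of lamp2 and the x axis of socket3, either way round above 1.15 rad and angle between lamp2's own z axis and vertical below 0.1 rad) or (horizontal distance between lamp2 and socket4 below 0.004 m and z of lamp2 in the frame of socket4 between -0.0125 and -0.0075 m and angle between the x axis of lamp2 and the x axis of socket4, either way round above 1.15 rad and angle between lamp2's own z axis and vertical below 0.1 rad)) and ((horizontal distance between lamp3 and socket1 below 0.004 m and z of lamp3 in the frame of socket1 between -0.0125 and -0.0075 m and angle between the x axis of lamp3 and the x axis of socket1, either way round above 1.15 rad and angle between lamp3's own z axis and vertical below 0.1 rad) or (horizontal distance between lamp3 and socket2 below 0.004 m and z of lamp3 in the frame of socket2 between -0.0125 and -0.0075 m and angle between the x axis of lamp3 and the x axis of socket2, either way round above 1.15 rad and angle between lamp3's own z axis and vertical below 0.1 rad) or (horizontal distance between lamp3 and socket3 below 0.004 m and z of lamp3 in the frame of socket3 between -0.0125 and -0.0075 m and angle between the x axis of lamp3 and the x axis of socket3, either way round above 1.15 rad and angle between lamp3's own z axis and vertical below 0.1 rad) or (horizontal distance between lamp3 and socket4 below 0.004 m and z of lamp3 in the frame of socket4 between -0.0125 and -0.0075 m and angle between the x axis of lamp3 and the x axis of socket4, either way round above 1.15 rad and angle between lamp3's own z axis and vertical below 0.1 rad)) and ((horizontal distance between lamp4 and socket1 below 0.004 m and z of lamp4 in the frame of socket1 between -0.0125 and -0.0075 m and angle between the x axis of lamp4 and the x axis of socket1, either way round above 1.15 rad and angle between lamp4's own z axis and vertical below 0.1 rad) or (horizontal distance between lamp4 and socket2 below 0.004 m and z of lamp4 in the frame of socket2 between -0.0125 and -0.0075 m and angle between the x axis of lamp4 and the x axis of socket2, either way round above 1.15 rad and angle between lamp4's own z axis and vertical below 0.1 rad) or (horizontal distance between lamp4 and socket3 below 0.004 m and z of lamp4 in the frame of socket3 between -0.0125 and -0.0075 m and angle between the x axis of lamp4 and the x axis of socket3, either way round above 1.15 rad and angle between lamp4's own z axis and vertical below 0.1 rad) or (horizontal distance between lamp4 and socket4 below 0.004 m and z of lamp4 in the frame of socket4 between -0.0125 and -0.0075 m and angle between the x axis of lamp4 and the x axis of socket4, either way round above 1.15 rad and angle between lamp4's own z axis and vertical below 0.1 rad)) and contact force between each of lamp1, lamp2, lamp3, lamp4 and the fingers below 0.2 N and value of joint dial above 1.28 rad), for 0.3 s.
3. the dial has clicked back to on, with every lamp locked (((horizontal distance between lamp1 and socket1 below 0.004 m and z of lamp1 in the frame of socket1 between -0.0125 and -0.0075 m and angle between the x axis of lamp1 and the x axis of socket1, either way round above 1.15 rad and angle between lamp1's own z axis and vertical below 0.1 rad) or (horizontal distance between lamp1 and socket2 below 0.004 m and z of lamp1 in the frame of socket2 between -0.0125 and -0.0075 m and angle between the x axis of lamp1 and the x axis of socket2, either way round above 1.15 rad and angle between lamp1's own z axis and vertical below 0.1 rad) or (horizontal distance between lamp1 and socket3 below 0.004 m and z of lamp1 in the frame of socket3 between -0.0125 and -0.0075 m and angle between the x axis of lamp1 and the x axis of socket3, either way round above 1.15 rad and angle between lamp1's own z axis and vertical below 0.1 rad) or (horizontal distance between lamp1 and socket4 below 0.004 m and z of lamp1 in the frame of socket4 between -0.0125 and -0.0075 m and angle between the x axis of lamp1 and the x axis of socket4, either way round above 1.15 rad and angle between lamp1's own z axis and vertical below 0.1 rad)) and ((horizontal distance between lamp2 and socket1 below 0.004 m and z of lamp2 in the frame of socket1 between -0.0125 and -0.0075 m and angle between the x axis of lamp2 and the x axis of socket1, either way round above 1.15 rad and angle between lamp2's own z axis and vertical below 0.1 rad) or (horizontal distance between lamp2 and socket2 below 0.004 m and z of lamp2 in the frame of socket2 between -0.0125 and -0.0075 m and angle between the x axis of lamp2 and the x axis of socket2, either way round above 1.15 rad and angle between lamp2's own z axis and vertical below 0.1 rad) or (horizontal distance between lamp2 and socket3 below 0.004 m and z of lamp2 in the frame of socket3 between -0.0125 and -0.0075 m and angle between the x axis of lamp2 and the x axis of socket3, either way round above 1.15 rad and angle between lamp2's own z axis and vertical below 0.1 rad) or (horizontal distance between lamp2 and socket4 below 0.004 m and z of lamp2 in the frame of socket4 between -0.0125 and -0.0075 m and angle between the x axis of lamp2 and the x axis of socket4, either way round above 1.15 rad and angle between lamp2's own z axis and vertical below 0.1 rad)) and ((horizontal distance between lamp3 and socket1 below 0.004 m and z of lamp3 in the frame of socket1 between -0.0125 and -0.0075 m and angle between the x axis of lamp3 and the x axis of socket1, either way round above 1.15 rad and angle between lamp3's own z axis and vertical below 0.1 rad) or (horizontal distance between lamp3 and socket2 below 0.004 m and z of lamp3 in the frame of socket2 between -0.0125 and -0.0075 m and angle between the x axis of lamp3 and the x axis of socket2, either way round above 1.15 rad and angle between lamp3's own z axis and vertical below 0.1 rad) or (horizontal distance between lamp3 and socket3 below 0.004 m and z of lamp3 in the frame of socket3 between -0.0125 and -0.0075 m and angle between the x axis of lamp3 and the x axis of socket3, either way round above 1.15 rad and angle between lamp3's own z axis and vertical below 0.1 rad) or (horizontal distance between lamp3 and socket4 below 0.004 m and z of lamp3 in the frame of socket4 between -0.0125 and -0.0075 m and angle between the x axis of lamp3 and the x axis of socket4, either way round above 1.15 rad and angle between lamp3's own z axis and vertical below 0.1 rad)) and ((horizontal distance between lamp4 and socket1 below 0.004 m and z of lamp4 in the frame of socket1 between -0.0125 and -0.0075 m and angle between the x axis of lamp4 and the x axis of socket1, either way round above 1.15 rad and angle between lamp4's own z axis and vertical below 0.1 rad) or (horizontal distance between lamp4 and socket2 below 0.004 m and z of lamp4 in the frame of socket2 between -0.0125 and -0.0075 m and angle between the x axis of lamp4 and the x axis of socket2, either way round above 1.15 rad and angle between lamp4's own z axis and vertical below 0.1 rad) or (horizontal distance between lamp4 and socket3 below 0.004 m and z of lamp4 in the frame of socket3 between -0.0125 and -0.0075 m and angle between the x axis of lamp4 and the x axis of socket3, either way round above 1.15 rad and angle between lamp4's own z axis and vertical below 0.1 rad) or (horizontal distance between lamp4 and socket4 below 0.004 m and z of lamp4 in the frame of socket4 between -0.0125 and -0.0075 m and angle between the x axis of lamp4 and the x axis of socket4, either way round above 1.15 rad and angle between lamp4's own z axis and vertical below 0.1 rad)) and value of joint dial below 0.12 rad), for 0.3 s.
4. the treadle is down on its stop, with the dial on and every lamp locked (all of step 3 and value of joint treadle above 0.215 rad), for 0.2 s.
At the end, for the whole second after the job is handed in: Every lamp is locked in a socket: within 4 mm of the socket's centre, upright, its underside 7.5 to 12.5 mm below the mouth (10 when locked), turned at least 1.15 rad from the slot; let go and at rest. The dial is on (below 0.12 rad) and the treadle is up again (below 0.05 rad) (all of step 3 and contact force between each of lamp1, lamp2, lamp3, lamp4 and the fingers below 0.2 N and value of joint treadle below 0.05 rad and linear speed of each of lamp1, lamp2, lamp3, lamp4 below 0.02 m/s); the robot touches nothing.
It fails at once if one of the other things on the table is shifted by more than 4 cm or tipped over (distance of any of vial, tealight, crystal, succulent, notebook, figurine from where it was at the start of the episode above 0.04 m or angle between any of vial, tealight, crystal, succulent, notebook, figurine's own z axis and vertical above 0.6 rad).
It fails at once if a lamp is pushed into a socket, not yet turned, while the dial is on (value of joint dial below 0.12 rad and ((horizontal distance between lamp1 and socket1 below 0.008 m and z of lamp1 in the frame of socket1 below -0.005 m and angle between the x axis of lamp1 and the x axis of socket1, either way round below 0.3 rad) or (horizontal distance between lamp1 and socket2 below 0.008 m and z of lamp1 in the frame of socket2 below -0.005 m and angle between the x axis of lamp1 and the x axis of socket2, either way round below 0.3 rad) or (horizontal distance between lamp1 and socket3 below 0.008 m and z of lamp1 in the frame of socket3 below -0.005 m and angle between the x axis of lamp1 and the x axis of socket3, either way round below 0.3 rad) or (horizontal distance between lamp1 and socket4 below 0.008 m and z of lamp1 in the frame of socket4 below -0.005 m and angle between the x axis of lamp1 and the x axis of socket4, either way round below 0.3 rad) or (horizontal distance between lamp2 and socket1 below 0.008 m and z of lamp2 in the frame of socket1 below -0.005 m and angle between the x axis of lamp2 and the x axis of socket1, either way round below 0.3 rad) or (horizontal distance between lamp2 and socket2 below 0.008 m and z of lamp2 in the frame of socket2 below -0.005 m and angle between the x axis of lamp2 and the x axis of socket2, either way round below 0.3 rad) or (horizontal distance between lamp2 and socket3 below 0.008 m and z of lamp2 in the frame of socket3 below -0.005 m and angle between the x axis of lamp2 and the x axis of socket3, either way round below 0.3 rad) or (horizontal distance between lamp2 and socket4 below 0.008 m and z of lamp2 in the frame of socket4 below -0.005 m and angle between the x axis of lamp2 and the x axis of socket4, either way round below 0.3 rad) or (horizontal distance between lamp3 and socket1 below 0.008 m and z of lamp3 in the frame of socket1 below -0.005 m and angle between the x axis of lamp3 and the x axis of socket1, either way round below 0.3 rad) or (horizontal distance between lamp3 and socket2 below 0.008 m and z of lamp3 in the frame of socket2 below -0.005 m and angle between the x axis of lamp3 and the x axis of socket2, either way round below 0.3 rad) or (horizontal distance between lamp3 and socket3 below 0.008 m and z of lamp3 in the frame of socket3 below -0.005 m and angle between the x axis of lamp3 and the x axis of socket3, either way round below 0.3 rad) or (horizontal distance between lamp3 and socket4 below 0.008 m and z of lamp3 in the frame of socket4 below -0.005 m and angle between the x axis of lamp3 and the x axis of socket4, either way round below 0.3 rad) or (horizontal distance between lamp4 and socket1 below 0.008 m and z of lamp4 in the frame of socket1 below -0.005 m and angle between the x axis of lamp4 and the x axis of socket1, either way round below 0.3 rad) or (horizontal distance between lamp4 and socket2 below 0.008 m and z of lamp4 in the frame of socket2 below -0.005 m and angle between the x axis of lamp4 and the x axis of socket2, either way round below 0.3 rad) or (horizontal distance between lamp4 and socket3 below 0.008 m and z of lamp4 in the frame of socket3 below -0.005 m and angle between the x axis of lamp4 and the x axis of socket3, either way round below 0.3 rad) or (horizontal distance between lamp4 and socket4 below 0.008 m and z of lamp4 in the frame of socket4 below -0.005 m and angle between the x axis of lamp4 and the x axis of socket4, either way round below 0.3 rad))).
Of lamp1, lamp2, lamp3, lamp4 only 3 to 4 are there at a start; the rules pass over those that are not, and their reading is None.
At some moment in a run one of lamp1, lamp2, lamp3, lamp4 may be knocked a few centimetres aside while the robot is not near it.
It also fails if it takes over 210 s, if anything falls off the work surface, if the arm or the gripper's body presses on something with over 40 N, if the wrist force passes 120 N, or if a joint passes its speed limit or range.

### The arm

A 7-joint arm with a two-finger parallel gripper is mounted at the origin on the work surface. World frame = base frame: x ahead of the robot, y to its left, z up, the work surface at z = 0. Lengths are in m, angles in rad, forces in N, time in s.
With the tool pointing down it reaches from about 0.375 to 0.925 m from the base axis. Payload 3.1 kg.
Tool frame: the origin (TCP) lies between the finger pads; the fingertips stand 19 mm ahead of it and the grasp point (between the pads) is the TCP; z points along the fingers, y is the line along which they close (so a half turn about z gives the same grasp; the last joint's range is limited). The gripper opens to 85 mm and grips with 20 to 120 N. Pads are 22 mm wide; open, the fingers measure 114 mm over their backs; the gripper's body (76 mm by 85 mm) begins 54 mm behind the grasp point. The pads swing forward as they close: fully open they stand 13 mm farther back than shut.
Start: joints at [1.199, 0.383, 0.044, 1.598, -0.018, 1.161, -0.05], TCP at [0.176, -0.626, 0.25] pointing down, gripper open.
Joint ranges: [-2.61, 2.61], [-0.41, 2.15], [-1.48, 1.57], [0, 2.5], [-1.57, 4.71], [0.05, 1.97], [-2.85, 2.85]. Speed limits (rad/s): [2.79, 2.79, 3.14, 3.14, 3.14, 3.14, 3.14].

### API

Orientations are given as a unit quaternion [x, y, z, w].
In Python, from bench import move_ptp, movel, move_j, move_gripper, pause, inverse_kinematics, read_camera, camera_params, MotionError, sign_off, look_for, tip_of, read_time_s, read_qpos, read_joint_vel, read_effort, read_eef_pos, read_tcp_rot, read_ft_force, read_ft_torque, read_finger_gap, read_grasp_force gives the robot as it stands. Calls block until the motion is done:
- move_ptp(position, orientation): joint-space move of the TCP to a pose.
- movel(position, orientation=None, speed=0.15): straight line of the TCP; orientation=None keeps the orientation; speed is the mean speed in m/s.
- move_j(angles): joint-space move.
- move_gripper(opening, effort=None): finger opening in m; effort is the grip in N (None keeps the last); returns when the fingers have stopped.
- pause(seconds).
- inverse_kinematics(position, orientation): joint angles nearest the present ones, or None.
- read_camera(name): name is "scene" or "top"; returns the picture (420x560x3 uint8, red, green, blue); there is no depth.
- camera_params(name): a dict with "K" (3x3 intrinsics, pixels), "camera_from_world" (4x4, takes a point from world to camera coordinates). Camera axes: x right, y down, z forward; pixel columns grow to the right and rows downward; lengths in m; the calibration is good to about 2 mm. A picture is of the moment at which its call begins. camera_params takes no time and is no camera call.
A pose or a line that the arm cannot do raises MotionError and nothing moves.
- sign_off(): hands the job in; it is judged then, once.
Trained networks look in the newest picture that a camera, given by its name, has taken for a name from the list of things; names that differ only in an ending like _2 or _b are one class to them, and where a whole thing is asked for, a point or a joint stands for the part that bears it (a point fixed in the world has none). Each returns a list of dicts, best first, with "confidence" (0 to 1); they miss things now and then, are a little off and sometimes report something else, mostly with a low value. They report only what shows in the picture. A call takes as long as a camera call. They do not tell look-alikes from the thing itself.
- look_for(camera, name): "at" ([column, row] in pixels, amid what is visible of it).
- tip_of(camera, name): "at" ([column, row] in pixels: a listed point, or the origin of a listed thing).
Readings, each from a call of its own:
- read_time_s(): time.
- read_qpos(): joint angles.
- read_joint_vel(): joint speeds.
- read_effort(): joint torques, N m.
- read_eef_pos(): TCP position.
- read_tcp_rot(): TCP orientation.
- read_ft_force(): force on the tool from outside, world axes, zero at the start.
- read_ft_torque(): the same for the moment, N m.
- read_finger_gap(): finger opening in m.
- read_grasp_force(): force on a finger pad.
Only numpy, scipy, OpenCV 4.12 (cv2) and the standard library are available. Lean on these libraries where they do the work, as an engineer would, in place of code of your own. Each camera call takes 0.05 s, during which the arm holds its last target. There are 200 camera calls.

## Working session

There is one attempt and no reset: what is moved stays moved. The work goes in short steps, each a Python script; the robot and the scene stay as the last script left them, time stands still between calls to the robot, and variables do not carry over. Pictures are saved under pics/ and viewed, at most 14 in all, crops included, and the job is handed in when it is done.

```bash
ls; mkdir -p pics; python3 - <<'E'
from bench import *
import cv2,numpy as np
for c in ("scene","top"):
    im=read_camera(c); cv2.imwrite(f"pics/{c}0.png",im[:,:,::-1]); p=camera_params(c)
    print(c,np.round(p["K"],1).tolist(),np.round(p["camera_from_world"],3).tolist())
    for n in ("lamp1","socket1","dial_grip","treadle_pad","bar","console"):
        print(n,[(np.round(d["at"]).tolist(),round(d["confidence"],2)) for d in tip_of(c,n)])
E
```

```text
pics
scene [[466.1, 0.0, 282.5], [0.0, 466.1, 210.5], [0.0, 0.0, 1.0]] [[-0.318, 0.948, -0.015, 0.19], [0.745, 0.24, -0.622, -0.283], [-0.586, -0.209, -0.783, 1.589], [0.0, 0.0, 0.0, 1.0]]
lamp1 [([245.0, 207.0], 0.89), ([200.0, 226.0], 0.81), ([212.0, 200.0], 0.79), ([247.0, 168.0], 0.78), ([384.0, 254.0], 0.7), ([237.0, 231.0], 0.66), ([225.0, 148.0], 0.65), ([193.0, 157.0], 0.6)]
socket1 [([262.0, 289.0], 0.79), ([229.0, 276.0], 0.72), ([329.0, 306.0], 0.71), ([296.0, 297.0], 0.65)]
dial_grip [([409.0, 242.0], 0.72)]
treadle_pad [([362.0, 229.0], 0.91), ([237.0, 232.0], 0.72)]
bar [([281.0, 301.0], 0.56)]
console [([384.0, 257.0], 0.77)]
top [[470.0, 0.0, 279.6], [0.0, 470.0, 211.6], [0.0, 0.0, 1.0]] [[-0.003, -1.0, -0.028, -0.041], [-0.995, 0.005, -0.102, 0.455], [0.102, 0.028, -0.994, 1.2], [0.0, 0.0, 0.0, 1.0]]
lamp1 [([330.0, 190.0], 0.91), ([421.0, 274.0], 0.86), ([332.0, 226.0], 0.82), ([366.0, 181.0], 0.75), ([350.0, 286.0], 0.72), ([388.0, 307.0], 0.56)]
socket1 [([245.0, 122.0], 0.89), ([205.0, 124.0], 0.76), ([300.0, 130.0], 0.7)]
dial_grip [([144.0, 209.0], 0.7)]
treadle_pad [([185.0, 208.0], 0.63)]
bar [([252.0, 132.0], 0.62), ([187.0, 211.0], 0.36)]
console [([174.0, 206.0], 0.87), ([301.0, 127.0], 0.51), ([373.0, 221.0], 0.29)]
```

View pics/scene0.png

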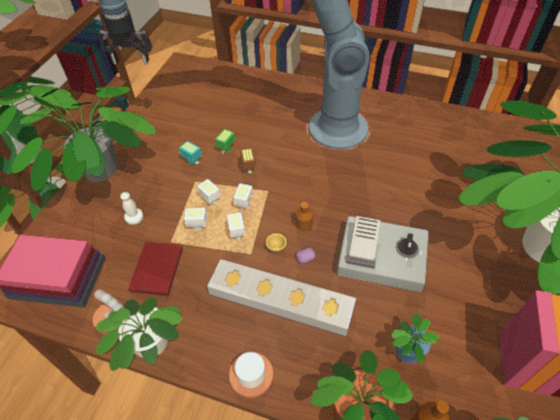

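View pics/top0.png

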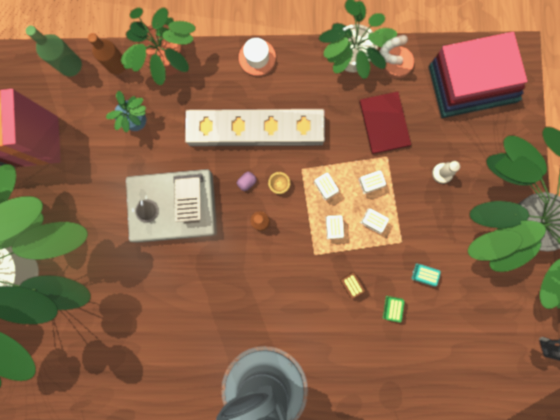

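The scene picture shows four white lamps on the cork mat at about (207,190), (243,195), (195,217) and (236,224). The light bar runs (215,280)–(350,310), and the console is at (384,250) with the dial at (408,245).

What could be taken for a lamp (top-camera pixels):
- **White, on the mat:** (327,187), (373,182), (335,227), (375,221). These are the ones I want.
- **Brown:** (354,286), a look-alike.
- **Turquoise:** (427,275), a look-alike.
- **Green:** (394,309), a look-alike.

I'll check the choice in one close crop.

```bash
python3 - <<'E'
import cv2,numpy as np
t=cv2.imread("pics/top0.png"); s=cv2.imread("pics/scene0.png")
f=lambda im,x0,y0,w,h:cv2.resize(im[y0:y0+h,x0:x0+w],(400,300),interpolation=cv2.INTER_CUBIC)
o=np.vstack([np.hstack([f(t,295,152,120,90),f(t,120,165,120,90)]),np.hstack([f(s,170,170,120,90),f(s,330,205,120,90)])])
cv2.imwrite("pics/crop1.png",o)
hs=cv2.cvtColor(t,cv2.COLOR_BGR2HSV)
for p in [(327,187),(335,182),(310,175),(215,115),(205,126),(128,185),(187,186)]: print(p,hs[p[1],p[0]])
E
```

```text
(327, 187) [ 31  29 245]
(335, 182) [ 17 109 229]
(310, 175) [ 15 127 225]
(215, 115) [ 22  28 236]
(205, 126) [ 27 120 243]
(128, 185) [ 24  38 200]
(187, 186) [ 22  24 240]
```

View pics/crop1.png

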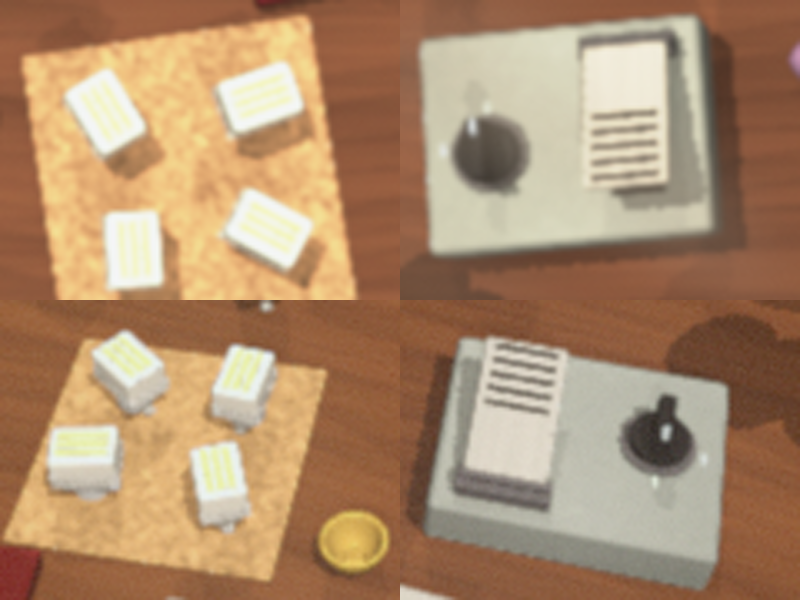

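The close crop shows four white lamps with pale yellow strips on the mat, so the choice is right. The dial is at about (146,210) in the top view, with mark dots above it (on) and to its left (off). The treadle plate is at (187,200).

Next I'll fit the poses against both cameras.

```bash
cat > vis.py <<'E'
import cv2,numpy as np
from scipy.optimize import minimize
from bench import camera_params
P={c:camera_params(c) for c in("scene","top")}
def proj(c,X):
    p=P[c];X=np.atleast_2d(X);q=X@p["camera_from_world"][:3,:3].T+p["camera_from_world"][:3,3]
    q=q@p["K"].T;return q[:,:2]/q[:,2:]
def unproj(c,uv,z):
    p=P[c];R=p["camera_from_world"][:3,:3];C=-R.T@p["camera_from_world"][:3,3]
    d=R.T@np.linalg.inv(p["K"])@[uv[0],uv[1],1];return C+d*(z-C[2])/d[2]
def box(x,y,a,L,W,z0,z1):
    c,s=np.cos(a),np.sin(a);k=np.array([[i*L/2,j*W/2] for i in(-1,1) for j in(-1,1)])@[[c,s],[-s,c]]+[x,y]
    return np.vstack([np.c_[k,[z]*4] for z in(z0,z1)])
def soft(c,pts,roi,S=4):
    x0,y0,w,h=roi;hl=cv2.convexHull((((proj(c,pts)-[x0,y0])+.5)*S*16).astype(np.int32))
    m=np.zeros((h*S,w*S),np.uint8);cv2.fillPoly(m,[hl],255,shift=4)
    return cv2.resize(m,(w,h),interpolation=cv2.INTER_AREA)/255.
def fit(masks,L,W,z0,z1,g,pad=25):
    """masks: {cam: float mask}; returns x,y,yaw and mean px error"""
    rois={}
    for c in masks:
        q=proj(c,box(*g,L,W,z0,z1));lo=np.floor(q.min(0)-pad*.4).astype(int);hi=np.ceil(q.max(0)+pad*.4).astype(int)
        lo=np.maximum(lo,0);rois[c]=(lo[0],lo[1],hi[0]-lo[0],hi[1]-lo[1])
    def f(p):
        e=0
        for c,m in masks.items():
            x,y,w,h=rois[c];e+=np.abs(soft(c,box(p[0],p[1],p[2],L,W,z0,z1),rois[c])-m[y:y+h,x:x+w]).sum()
        return e
    best=None
    s=np.array(g)+np.array([[0,0,0],[.006,0,0],[0,.006,0],[0,0,.12]])
    r=minimize(f,g,method="Nelder-Mead",options=dict(initial_simplex=s,xatol=1e-4,fatol=.05))
    return r.x,r.fun
def white(im,smax=75,vmin=120):
    h=cv2.cvtColor(im,cv2.COLOR_RGB2HSV);return ((h[...,1]<smax)&(h[...,2]>vmin))
def blobs(m,a0,a1):
    n,l,st,ce=cv2.connectedComponentsWithStats(m.astype(np.uint8))
    return [(ce[i],st[i,4],(l==i).astype(float)) for i in range(1,n) if a0<st[i,4]<a1]
def lamps(im,cams=("top",),z=.004):
    out=[]
    h=cv2.cvtColor(im["top"],cv2.COLOR_RGB2HSV);m=(h[...,1]<95)&(h[...,2]>150)&((h[...,0]>20)|(h[...,1]<60))
    for ce,a,b in blobs(m,180,600):
        w=unproj("top",ce,z+.05)[:2]
        if not(.35<w[0]<.85 and -.6<w[1]<-.05):continue
        rect=cv2.minAreaRect(np.argwhere(b>0)[:,::-1].astype(np.float32))
        bx=cv2.boxPoints(rect);e=[bx[1]-bx[0],bx[2]-bx[1]];v=max(e,key=np.linalg.norm)
        yaw=np.arctan2(-v[0],-v[1])  # image up=+x, left=+y
        r,e=fit({"top":b},.056,.040,z+.022,z+.058,[w[0],w[1],yaw])
        out.append((r[0],r[1],(r[2]+np.pi/2)%np.pi-np.pi/2,e,a))
    return out
E
python3 - <<'E'
from vis import *
np.set_printoptions(precision=4,suppress=True)
im={c:cv2.imread(f"pics/{c}0.png")[:,:,::-1].copy() for c in("top","scene")}
for c in P: 
    M=P[c]["camera_from_world"];print(c,-M[:3,:3].T@M[:3,3])
L=lamps(im)
for l in L: print("lamp",np.array(l), "scene proj",proj("scene",[l[0],l[1],.062])[0])
# bar
wt={c:white(im[c],70,140) for c in P}
for c,(u,v) in {"top":(253,113),"scene":(282,306)}.items():
    m=wt[c].astype(np.uint8); 
    h=cv2.cvtColor(im[c],cv2.COLOR_RGB2HSV)
    n,l,st,ce=cv2.connectedComponentsWithStats(m); i=l[v,u]; print(c,"bar blob",i,st[i],ce[i])
    b=(l==i).astype(np.uint8); b=cv2.morphologyEx(b,cv2.MORPH_CLOSE,np.ones((3,3)));cs,_=cv2.findContours(b,0,1);b=cv2.fillPoly(b*0,cs,1)
    wt[c]=b.astype(float)
g=[*unproj("top",(254,126),.046)[:2],0.0]
print("guess",g)
for s in (("top",),("scene",),("top","scene")):
    print(s,"bar",*fit({c:wt[c] for c in s},.084,.359,0,.046,g))
print("sock net top",[unproj("top",p,.046)[:2] for p in((245,122),(205,124),(300,130))])
print("sock net scene",[unproj("scene",p,.046)[:2] for p in((262,289),(229,276),(329,306),(296,297))])
print("dial",unproj("top",(144,209),.076),unproj("scene",(409,242),.076)," pad",unproj("top",(185,208),.092),unproj("scene",(362,229),.092))
print("console",unproj("top",(174,206),0),unproj("scene",(384,257),0))
# console fit: top-face mask
for c,(u,v) in {"top":(160,180),"scene":(390,270)}.items():
    h=cv2.cvtColor(im[c],cv2.COLOR_RGB2HSV); print(c,h[v,u])
E
```

```text
scene [1.2025 0.2204 1.0709]
top [ 0.3296 -0.0768  1.2383]
lamp [  0.5569  -0.4647  -0.7036 130.0039 365.    ] scene proj [130.0119 203.9419]
lamp [  0.5295  -0.281   -1.2149  32.2784 400.    ] scene proj [193.4953 212.4142]
lamp [  0.5192  -0.1628   0.5655  30.4667 387.    ] scene proj [234.4931 220.0271]
lamp [  0.4291  -0.2846   1.0606  27.9765 416.    ] scene proj [207.2571 186.1692]
lamp [  0.4137  -0.1821   0.0723  22.2863 389.    ] scene proj [242.1778 190.5155]
top bar blob 6 [ 185  109  140   34 3723] [253.7701 125.5396]
scene bar blob 166 [ 207  260  149   76 4762] [282.3524 296.7127]
guess [np.float64(0.6763893346282237), np.float64(0.022320149977994766), 0.0]
('top',) bar [ 0.6821  0.0226 -0.0161] 514.7882352941176
('scene',) bar [ 0.6774  0.0224 -0.0028] 166.78431372549022
('top', 'scene') bar [ 0.6795  0.0226 -0.0001] 756.0431372549019
sock net top [array([0.6873, 0.0459]), array([0.6831, 0.1506]), array([ 0.6645, -0.0973])]
sock net scene [array([ 0.6868, -0.0224]), array([ 0.6779, -0.1147]), array([0.68  , 0.1472]), array([0.6817, 0.0643])]
dial [0.4573 0.2957 0.076 ] [0.4564 0.2979 0.076 ]  pad [0.4575 0.1886 0.092 ] [0.4649 0.1749 0.092 ]
console [0.4733 0.2395 0.    ] [0.4694 0.2475 0.    ]
top [ 27  31 219]
scene [ 28  18 193]
```

```bash
python3 - <<'E'
from vis import *
np.set_printoptions(precision=4,suppress=True)
im={c:cv2.imread(f"pics/{c}0.png")[:,:,::-1].copy() for c in("top","scene")}
def hullmask(c,m,u,v):
    n,l,st,ce=cv2.connectedComponentsWithStats(m.astype(np.uint8)); b=(l==l[v,u]).astype(np.uint8)
    b=cv2.morphologyEx(b,cv2.MORPH_OPEN,np.ones((3,3)));pts=np.argwhere(b)[:,::-1].astype(np.int32)
    return cv2.fillPoly(b*0,[cv2.convexHull(pts)],1).astype(float)
T=hullmask("top",white(im["top"],70,170),253,113);S=hullmask("scene",white(im["scene"],70,140),282,306)
g=[.677,.0224,-.01]
print("bar top-face",*fit({"top":T},.084,.359,.046,.046,g)); print("bar scene",*fit({"scene":S},.084,.359,0,.046,g))
for c,(x0,y0,x1,y1) in {"top":(188,110,323,146),"scene":(215,265,350,325)}.items():
    h=cv2.cvtColor(im[c],cv2.COLOR_RGB2HSV);m=(h[...,1]>85)&(h[...,2]>150);k=np.zeros_like(m);k[y0:y1,x0:x1]=1
    for ce,a,b in blobs(m&k,30,600): print(c,ce,a,"z.040->",unproj(c,ce,.040)[:2])
# console top-face and dial
C=hullmask("top",white(im["top"],70,175),160,180)
print("console",*fit({"top":C},.170,.220,.05,.05,[.465,.243,0]))
for c,(x0,y0,x1,y1) in {"top":(130,185,170,235),"scene":(390,220,430,270)}.items():
    g=cv2.cvtColor(im[c],cv2.COLOR_RGB2GRAY);m=g<(105 if c=="top" else 95);k=np.zeros_like(m);k[y0:y1,x0:x1]=1
    print(c,"dial dark",[(ce,a) for ce,a,b in blobs(m&k,30,900)])
for a in (0,.3,-.3,.7,1.4):
    print(a,"scene bar top ends",proj("scene",box(.457,.297,a,.046,.014,.089,.089)).round(1).tolist())
L=[l for l in lamps(im) if l[1]>-.4]
for l in L:
    ws=(cv2.cvtColor(im["scene"],cv2.COLOR_RGB2HSV)[...,1]<70)|(cv2.cvtColor(im["scene"],cv2.COLOR_RGB2HSV)[...,0]>24)
    print("lamp top",np.array(l[:3]),"scene",*fit({"scene":ws.astype(float)},.056,.04,.026,.062,list(l[:3]),pad=8))
o=np.hstack([cv2.resize(im[c][y:y+45,x:x+40],(400,450),interpolation=cv2.INTER_NEAREST) for c,x,y in(("top",128,187),("scene",388,222))])
cv2.imwrite("pics/dial.png",o[:,:,::-1])
E
```

```text
bar top-face [0.6781 0.0234 0.0007] 190.41176470588235
bar scene [ 0.6779  0.0225 -0.0019] 130.8078431372549
top [205.55   125.6625] 160 z.040-> [0.6804 0.1502]
top [237.9257 125.48  ] 175 z.040-> [0.68  0.065]
top [270.5376 125.3656] 186 z.040-> [ 0.6794 -0.0205]
top [303.0391 125.0782] 179 z.040-> [ 0.6792 -0.1054]
scene [293.7045 272.0909] 44 z.040-> [0.6129 0.0365]
scene [232.4753 278.2284] 162 z.040-> [ 0.6781 -0.1057]
scene [263.9477 287.5581] 172 z.040-> [ 0.6785 -0.0206]
scene [296.4674 297.3315] 184 z.040-> [0.6792 0.0648]
scene [330.0109 307.2011] 184 z.040-> [0.6793 0.1499]
console [0.4719 0.2414 0.077 ] 205.30588235294118
top dial dark [(array([146.3579, 211.4   ]), np.int32(285))]
scene dial dark [(array([420.5722, 224.7219]), np.int32(187)), (array([407.1938, 245.6822]), np.int32(258))]
0 scene bar top ends [[408.3, 231.6], [413.7, 232.9], [405.4, 245.6], [411.0, 247.0], [408.3, 231.6], [413.7, 232.9], [405.4, 245.6], [411.0, 247.0]]
0.3 scene bar top ends [[405.6, 231.9], [411.0, 231.9], [408.1, 246.7], [413.7, 246.7], [405.6, 231.9], [411.0, 231.9], [408.1, 246.7], [413.7, 246.7]]
-0.3 scene bar top ends [[411.1, 231.9], [416.1, 234.5], [403.0, 244.0], [408.1, 246.6], [411.1, 231.9], [416.1, 234.5], [403.0, 244.0], [408.1, 246.6]]
0.7 scene bar top ends [[402.5, 233.3], [407.3, 231.6], [412.0, 247.0], [416.8, 245.3], [402.5, 233.3], [407.3, 231.6], [412.0, 247.0], [416.8, 245.3]]
1.4 scene bar top ends [[400.1, 237.8], [401.9, 233.8], [417.5, 244.7], [419.2, 240.7], [400.1, 237.8], [401.9, 233.8], [417.5, 244.7], [419.2, 240.7]]
lamp top [ 0.5295 -0.281  -1.2149] scene [ 0.5316 -0.2789 -1.2498] 43.44705882352941
lamp top [ 0.5192 -0.1628  0.5655] scene [ 0.5202 -0.1618  0.53  ] 48.72156862745098
lamp top [ 0.4291 -0.2846  1.0606] scene [ 0.4306 -0.2835  1.0406] 35.32941176470589
lamp top [ 0.4137 -0.1821  0.0723] scene [ 0.4142 -0.1818  0.0812] 36.21176470588235
```

View pics/dial.png

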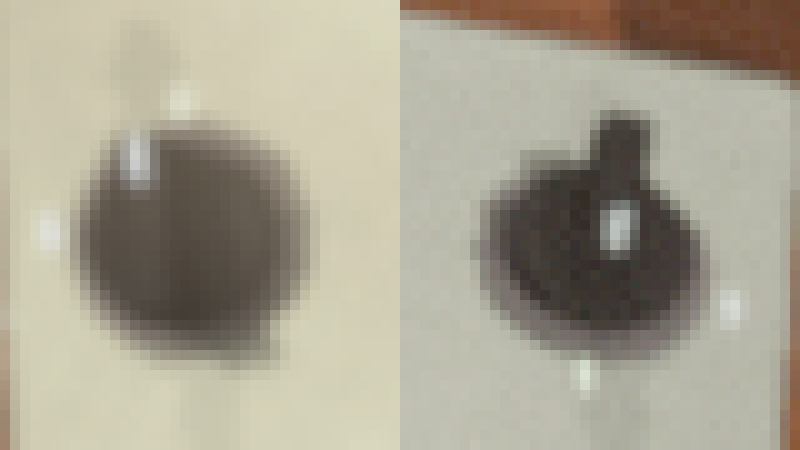

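The dial's grip bar points away from the robot, roughly along the console's x axis. Its white tick is near (141.8,202.5) in the top view and (409.8,244.8) in the scene view, close to the "on" dot. Now for the helpers, an IK check, and clicking the dial off.

```bash
cat > rob.py <<'E'
import numpy as np
from bench import *
from scipy.spatial.transform import Rotation as R
def Q(a): return (R.from_euler("z",a)*R.from_euler("x",np.pi)).as_quat().tolist()
def yaw_now():
    m=R.from_quat(read_tcp_rot()).as_matrix();return float(np.arctan2(m[1,0],m[0,0]))
def ik(p,a):
    return inverse_kinematics(list(map(float,p)),Q(a))
def go(p,a): move_ptp(list(map(float,p)),Q(a))
def line(p,a=None,v=.15): movel(list(map(float,p)),None if a is None else Q(a),speed=v)
def spin(a,p=None):
    "turn about the tool axis on the spot"
    go(read_eef_pos() if p is None else p,a)
E
python3 - <<'E'
from rob import *; from vis import unproj
np.set_printoptions(precision=3,suppress=True)
for n,t,s,z in(("on",(146,197.3),(406.5,259.5),.051),("off",(132.8,210.5),(421,253),.051),("tick",(141.8,202.5),(409.8,244.8),.089)): print(n,unproj("top",t,z)[:2],unproj("scene",s,z)[:2])
print("yaw0",yaw_now(),read_time_s(),read_ft_force())
for n,p,aa in(("dial",(.457,.297,.2),(.08,1.48,.08+np.pi,1.48-np.pi)),("sockL",(.679,.150,.2),(0,-1.4,np.pi,np.pi-1.4)),("sockR",(.679,-.105,.2),(0,-1.4,np.pi,np.pi-1.4)),
 ("lamp",(.43,-.284,.1),(1.06,1.06-np.pi,1.06+np.pi/2,1.06-np.pi/2)),("lamp",(.414,-.182,.1),(.07,.07+np.pi,.07+np.pi/2,.07-np.pi/2))):
    for a in aa:
        q=ik(p,a); print(n,round(a,2),None if q is None else np.array(q))
E
```

```text
on [0.49  0.299] [0.494 0.302]
off [0.456 0.333] [0.463 0.335]
tick [0.472 0.297] [0.474 0.3  ]
yaw0 0.27386883553006475 0.7 [ 0.263 -0.631  0.326]
dial 0.08 [ 0.114  0.376 -0.903  1.866  0.337  1.061 -2.414]
dial 1.48 [ 0.357  0.578 -1.277  1.858  0.604  1.171 -1.219]
dial 3.22 [ 0.119  0.379 -0.91   1.866  0.341  1.062  0.725]
dial -1.66 [ 0.336  0.548 -1.236  1.858  0.568  1.153  1.949]
sockL 0 [ 0.284  0.655 -0.819  1.488  0.495  1.214 -2.177]
sockL -1.4 [-1.065  0.987  1.366  1.56  -0.975  1.406 -2.588]
sockL 3.14 [ 0.295  0.663 -0.839  1.487  0.509  1.22   0.956]
sockL 1.74 [ 0.3    0.666 -0.847  1.487  0.515  1.222 -0.448]
sockR 0 [ 0.344  0.521 -0.343  1.528  0.187  1.124 -1.609]
sockR -1.4 [-0.708  0.973  1.367  1.583 -0.965  1.395 -2.214]
sockR 3.14 [ 0.551  0.582 -0.642  1.517  0.366  1.165  1.413]
sockR 1.74 [ 0.543  0.579 -0.631  1.517  0.359  1.163  0.017]
lamp 1.06 [ 0.786  0.349 -0.321  2.022  0.152  0.793 -0.135]
lamp -2.08 [-0.518  0.882  1.373  2.076 -1.003  1.115 -2.301]
lamp 2.63 [ 0.929  0.372 -0.485  2.016  0.237  0.807  1.367]
lamp -0.51 [ 0.583  0.331 -0.09   2.032  0.042  0.78  -1.613]
lamp 0.07 [ 0.6    0.241 -0.3    2.166  0.104  0.747 -1.269]
lamp 3.21 [ 0.886  0.283 -0.612  2.154  0.234  0.768  1.764]
lamp 1.64 [ 0.752  0.26  -0.465  2.159  0.169  0.756  0.247]
lamp -1.5 [ 0.419  0.229 -0.104  2.174  0.035  0.74  -2.78 ]
```

```bash
cat >> rob.py <<'E'
def turn(da):
    "turn joint 7 only (world yaw grows with q7)"
    q=list(read_qpos());q[6]+=da;move_j(q)
E
python3 - <<'E'
from rob import *; import cv2
np.set_printoptions(precision=3,suppress=True)
D=(.4563,.2975);a=.065+np.pi
go((*D,.2),a); print(read_time_s(),yaw_now(),np.array(read_qpos()))
move_gripper(.05,40)
line((*D,.085),a,.1); print(read_time_s(),np.array(read_eef_pos()),read_ft_force())
move_gripper(0,40); print("gap",read_finger_gap(),read_grasp_force(),read_ft_force())
turn(1.43); print("torque",read_ft_torque(),np.array(read_eef_pos()),yaw_now())
pause(.3); move_gripper(.05); line((*D,.2),None,.15)
print(read_time_s(),read_ft_force())
cv2.imwrite("pics/d1.png",np.hstack([cv2.resize(read_camera(c)[y:y+60,x:x+80],(400,300)) for c,x,y in(("top",110,180),("scene",370,210))])[:,:,::-1])
E
```

```text
4.075 -3.07863417660213 [ 0.125  0.381 -0.917  1.866  0.345  1.063  0.705]
5.8167 [0.457 0.298 0.086] [-0.407  0.331  1.119]
gap 0.013517333437154637 41.0935914516449 [-0.537  2.489  1.871]
torque [ 0.338  0.008 -0.536] [0.457 0.299 0.086] -1.647001851432647
9.175 [ 0.594 -0.344  0.142]
```

View pics/d1.png

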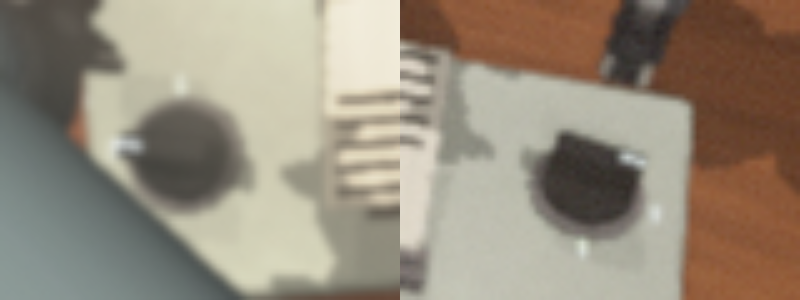

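The tick now points at the "off" dot, so the dial is off. Now the first lamp: squeeze it along both axes to centre it, then carry it and insert it with force checks.

```bash
cat > place.py <<'E'
from rob import *; from vis import lamps,cv2
SX,SY,SYAW=.6788,[.150,.0649,-.0203,-.1055],-.004
H=.042
def see(save=None):
    im={"top":read_camera("top")}
    if save: cv2.imwrite(save,im["top"][:,:,::-1])
    L=[l for l in lamps(im) if .36<l[0]<.60 and -.40<l[1]<-.10]
    for l in L: print("  seen",np.round(l,3))
    return [(l[0]+.0007,l[1]+.0005,l[2]) for l in L if l[3]<70]
def pick(l):
    x,y,t=l; t=(t-np.pi/2)%np.pi+np.pi/2; s=-1 if t>2.2 else 1
    go((x,y,.14),t+s*np.pi/2); move_gripper(.076,20); line((x,y,.046),t+s*np.pi/2,.15)
    move_gripper(.03,20); g1=read_finger_gap(); move_gripper(.076,20)
    turn(-s*np.pi/2); move_gripper(.02,60); g2=read_finger_gap()
    print("  pick gaps",round(g1,4),round(g2,4),"yaw",round(yaw_now(),3),"t",read_time_s())
    line((x,y,.22)); print("  gap held",round(read_finger_gap(),4),"Fz",round(read_ft_force()[2],2))
def insert(i,off=(0,0)):
    a=np.pi+SYAW; z0=.046+H
    go((SX+off[0],SY[i]+off[1],.22),a); f0=np.array(read_ft_force())
    tries=[(0,0)]+[(r*np.cos(k),r*np.sin(k)) for r in(.0015,.003) for k in np.arange(0,6.2,np.pi/4)]
    for n,d in enumerate(tries):
        x,y=SX+off[0]+d[0],SY[i]+off[1]+d[1]
        line((x,y,z0+.003),a,.15 if n==0 else .05); ok=True
        for z in(0,-.003,-.006):
            line((x,y,z0+z),a,.03); f=np.array(read_ft_force())-f0
            if f[2]>4: ok=False;break
        if ok: break
        print("  blocked",np.round(d,4),z,np.round(f,1))
    if not ok: return None
    print("  in at",np.round(d,4),"f",np.round(f,1))
    line((x,y,z0-.0147),a,.03); print("  pushed",np.round(np.array(read_ft_force())-f0,1),np.round(np.array(read_eef_pos())-[x,y,z0],4))
    turn(-1.39); print("  turned",np.round(np.array(read_ft_force())-f0,1),"Tz",np.round(read_ft_torque()[2],2),"yaw",round(yaw_now()-a,3),round(read_finger_gap(),4))
    return (x,y)
def release():
    p=read_eef_pos(); line((p[0],p[1],.046+H-.0108),None,.03); print("  before release",np.round(read_ft_force(),1))
    move_gripper(.07,40); print("  after release",np.round(read_ft_force(),1))
    line((p[0],p[1],.20),None,.15); print("  t",read_time_s())
E
python3 - <<'E'
from place import *
L=see("pics/t1.png"); print(len(L))
if len(L)==4:
    l=max(L,key=lambda l:l[0]+l[1]); print(l); pick(l); print(insert(0))
E
```

```text
seen [ 5.3000e-01 -2.8100e-01 -1.2250e+00  3.3024e+01  4.0000e+02]
  seen [ 5.2000e-01 -1.6300e-01  5.1600e-01  2.6788e+01  3.8600e+02]
  seen [ 4.2900e-01 -2.8500e-01  1.0610e+00  2.7976e+01  4.1600e+02]
  seen [ 4.1400e-01 -1.8200e-01  7.2000e-02  2.2286e+01  3.8900e+02]
4
(np.float64(0.5203224612365341), np.float64(-0.1625601446503798), np.float64(0.5164883044831061))
  pick gaps 0.0556 0.0393 yaw -2.625 t 14.6417
  gap held 0.0391 Fz -0.82
  in at [0 0] f [-0.7  1.2 -0.3]
  pushed [-2.5  0.6  7. ] [ 0.0007  0.0002 -0.0133]
  turned [-1.3  1.   5.7] Tz -0.04 yaw -1.39 0.0394
(0.6788, 0.15)
```

```bash
python3 - <<'E'
from place import *
release(); L=see("pics/t2.png")
cv2.imwrite("pics/s2.png",cv2.resize(cv2.vconcat([cv2.cvtColor(read_camera("scene"),4),cv2.imread("pics/t2.png")])[:,:],None,fx=.7,fy=.7))
E
```

```text
before release [-1.3 -0.3  4.4]
  after release [ 0.4 -0.3 -0.4]
  t 22.35
  seen [ 5.2900e-01 -2.8000e-01 -1.2040e+00  3.2518e+01  3.9900e+02]
  seen [ 4.2900e-01 -2.8500e-01  1.0760e+00  2.7792e+01  4.1100e+02]
  seen [ 4.1300e-01 -1.8300e-01  6.9000e-02  2.2737e+01  3.8200e+02]
```

View pics/s2.png

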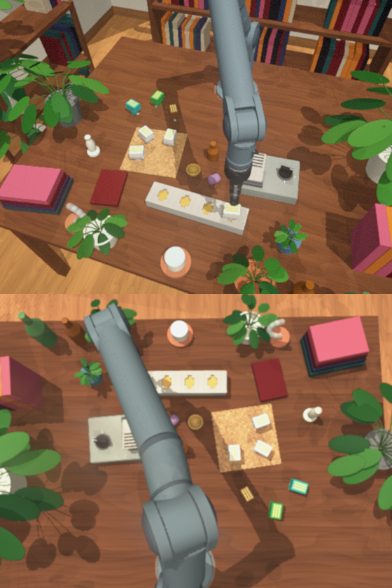

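The picture shows the first lamp seated and turned in the socket nearest the console. The other three are still on the mat and in clear view. On to those, looking again before each pick.

```bash
python3 - <<'E'
from place import *
for i in(1,2,3):
    L=see(); assert len(L)==4-i,len(L)
    l=max(L,key=lambda l:l[0]+l[1]); print(i,np.round(l,4)); pick(l)
    assert .036<read_finger_gap()<.043
    r=insert(i); assert r is not None
    release()
move_gripper(.04); go((.40,-.45,.35),1.9)
im=[read_camera(c)[:,:,::-1] for c in("top","scene")]
cv2.imwrite("pics/s3.png",np.vstack([cv2.resize(im[0][95:165,170:340],(700,288)),cv2.resize(im[1][250:335,200:370],(600,300))[:,:,:] if 0 else cv2.resize(im[1][252:334,200:370],(700,300))]))
print(read_time_s())
E
```

```text
seen [ 5.3000e-01 -2.8100e-01 -1.2070e+00  3.2027e+01  3.9800e+02]
  seen [ 4.2900e-01 -2.8500e-01  1.0750e+00  2.7294e+01  4.1200e+02]
  seen [ 4.130e-01 -1.830e-01  6.200e-02  2.242e+01  3.800e+02]
1 [ 0.5305 -0.2806 -1.2066]
  pick gaps 0.0557 0.0398 yaw 1.935 t 27.9833
  gap held 0.0386 Fz -1.26
  in at [0 0] f [-0.2  2.   0. ]
  pushed [-1.4  0.3  8. ] [ 0.0006  0.0003 -0.0134]
  turned [-0.8  2.   7.2] Tz -0.03 yaw -1.39 0.0395
  before release [-0.9 -1.6  3.9]
  after release [-0.3 -0.7 -0.1]
  t 35.775
  seen [ 4.2900e-01 -2.8400e-01  1.0510e+00  2.5976e+01  4.1400e+02]Traceback (most recent call last):
  File "<stdin>", line 3, in <module>
AssertionError: 1
```

```bash
ls pics
```

```text
crop1.png
d1.png
dial.png
s2.png
scene0.png
t1.png
t2.png
top0.png
```

```bash
python3 - <<'E'
from place import *
go((.4563,.2975,.22),3.2); see("pics/t3.png")
t=cv2.imread("pics/t3.png"); cv2.imwrite("pics/t3c.png",cv2.resize(t[90:320,170:450],None,fx=2.5,fy=2.5,interpolation=cv2.INTER_CUBIC))
print(read_time_s())
E
```

```text
seen [ 4.2900e-01 -2.8400e-01  1.0910e+00  2.7275e+01  4.1100e+02]
  seen [ 4.13e-01 -1.83e-01  6.00e-02  2.08e+01  3.85e+02]
37.1
```

View pics/t3c.png

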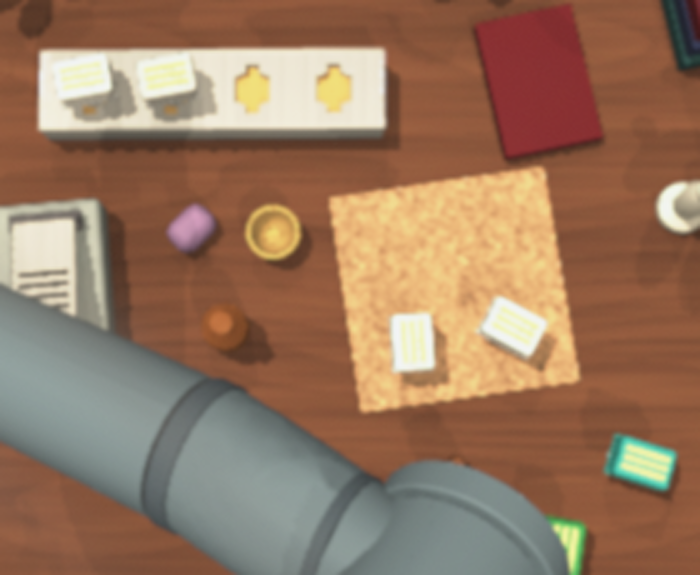

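The missing lamp was only hidden by the arm. Two lamps are locked and two remain at (413,342) and (513,327) in the crop, so I'll continue with this viewing pose.

```bash
python3 - <<'E'
from place import *
for i in(2,3):
    L=see(); assert len(L)==4-i,len(L)
    l=max(L,key=lambda l:l[0]+l[1]); print(i,np.round(l,4)); pick(l)
    assert .036<read_finger_gap()<.043
    r=insert(i); assert r is not None
    release(); go((.4563,.2975,.22),3.2)
im=[read_camera(c)[:,:,::-1] for c in("top","scene")]
cv2.imwrite("pics/s3.png",np.vstack([cv2.resize(im[0][95:165,170:340],(700,288)),cv2.resize(im[1][252:334,200:370],(700,300))]))
print(read_time_s())
E
```

```text
seen [ 4.2900e-01 -2.8400e-01  1.0910e+00  2.7275e+01  4.1100e+02]
  seen [ 4.140e-01 -1.830e-01  8.000e-02  2.211e+01  3.860e+02]
2 [ 0.4143 -0.182   0.0798]
  pick gaps 0.0559 0.0393 yaw -3.062 t 42.3917
  gap held 0.0392 Fz 0.03
  in at [0 0] f [-1.8 -0.9  0.3]
  pushed [-3.5 -0.8  7.2] [ 0.0006  0.0002 -0.0133]
  turned [-3.2 -0.4  6.5] Tz -0.02 yaw -1.39 0.0398
  before release [-2.2 -0.8  4.4]
  after release [-0.6  0.1 -0.3]
  t 49.9667
  seen [ 4.2900e-01 -2.8400e-01  1.0740e+00  2.8275e+01  4.1000e+02]
3 [ 0.43   -0.2838  1.0736]
  pick gaps 0.0556 0.0392 yaw -2.068 t 57.0333
  gap held 0.0394 Fz -0.64
  in at [0 0] f [ 0.1  0.  -0.5]
  pushed [-1.3  0.5  7.2] [ 0.0006  0.     -0.0134]
  turned [-2.3  1.   6.9] Tz -0.01 yaw -1.39 0.0393
  before release [-2.3 -0.5  3.6]
  after release [-0.7  0.4 -0.3]
  t 64.7083
66.4917
```

View pics/s3.png

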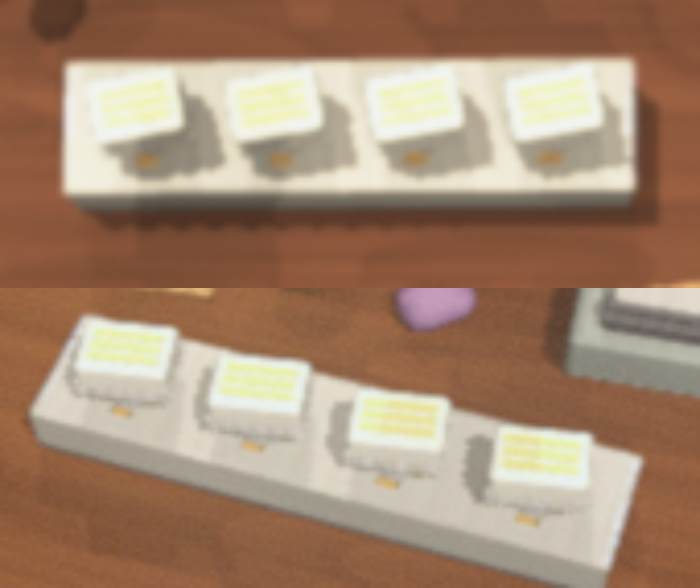

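Both views show all four lamps seated at the same height and turned along the bar, with the arm clear of them. Next is the dial back to on, then locating the treadle.

```bash
python3 - <<'E'
from place import *; from vis import unproj
D=(.4563,.2975)
turn(1.40+.065+np.pi-3.2); print(yaw_now()); a=yaw_now(); move_gripper(.05,40)
line((*D,.085),a,.1); move_gripper(0,40); print("gap",read_finger_gap())
turn(-1.43); print("Tz",read_ft_torque()[2],yaw_now()); pause(.3)
move_gripper(.05); line((*D,.2)); print(read_time_s(),read_ft_force())
go((.45,-.1,.3),2.6); move_gripper(0,40)
im=[read_camera(c)[:,:,::-1] for c in("top","scene")]
for c,n in(("top","treadle_pad"),("scene","treadle_pad")):
    print(c,[(np.round(d["at"],1).tolist(),round(d["confidence"],2),np.round(unproj(c,d["at"],.092),4)) for d in tip_of(c,n)[:2]])
for c,p in(("top",(187.5,221)),("top",(187.5,209)),("scene",(367.5,218.5)),("scene",(368,227.5))): print(c,p,unproj(c,p,.092))
cv2.imwrite("pics/d4.png",np.hstack([cv2.resize(im[0][165:255,120:240],(400,300)),cv2.resize(im[1][205:295,330:450],(400,300))]))
E
```

```text
-1.6815148403787046
gap 0.012982994360527474
Tz 1.1278532962190249 -3.1071162889812287
72.9583 [-0.08802868 -0.29037979 -0.25746836]
top [([182.8, 206.5], 0.94, array([0.4612, 0.1941, 0.092 ]))]
scene [([364.7, 229.5], 0.96, array([0.4643, 0.1818, 0.092 ])), ([232.7, 276.8], 0.64, array([ 0.7007, -0.0902,  0.092 ]))]
top (187.5, 221) [0.4252394  0.18177909 0.092     ]
top (187.5, 209) [0.45494929 0.18229871 0.092     ]
scene (367.5, 218.5) [0.42683223 0.18117354 0.092     ]
scene (368, 227.5) [0.45538464 0.18860402 0.092     ]
```

View pics/d4.png

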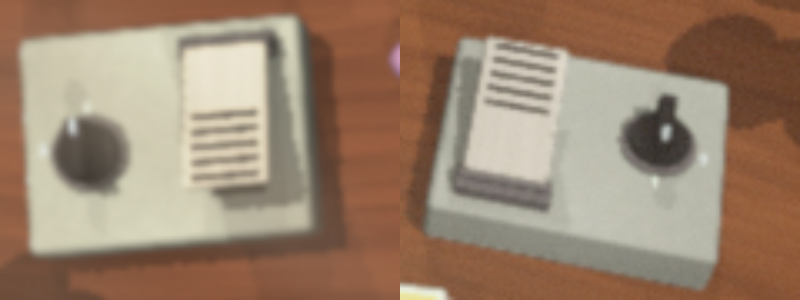

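The dial tick is back at the "on" dot and the treadle is up, its pad near (.456,.184). I'll press it slightly towards the free end, in force-checked steps.

```bash
python3 - <<'E'
from place import *
x,y=.448,.184
go((x,y,.2),3.2); line((x,y,.120),3.2,.1); f0=read_ft_force()[2]; z=.120
while z>.080:
    z-=.003; line((x,y,z),None,.03); f=read_ft_force()[2]-f0; print(round(z,3),round(read_eef_pos()[2],4),round(f,1))
    if f>18: break
pause(.5)
im=[read_camera(c)[:,:,::-1] for c in("top","scene")]
cv2.imwrite("pics/d5.png",np.hstack([cv2.resize(im[0][90:255,120:340],(400,300)),cv2.resize(im[1][205:295,330:450],(400,300))]))
line((x,y,.25),None,.1); pause(.3); go((.45,-.1,.3),2.6); pause(.5)
im=[read_camera(c)[:,:,::-1] for c in("top","scene")]
cv2.imwrite("pics/d6.png",np.vstack([np.hstack([cv2.resize(im[0][90:255,120:340],(400,300)),cv2.resize(im[1][205:295,330:450],(400,300))]),np.hstack([cv2.resize(im[1][245:335,200:360],(800,300))])]))
print(read_time_s(),read_ft_force(),read_finger_gap())
E
```

```text
0.117 0.1173 -0.2
0.114 0.1143 1.3
0.111 0.1111 2.6
0.108 0.1079 1.0
0.105 0.1049 1.4
0.102 0.1019 3.2
0.099 0.099 3.1
0.096 0.0961 3.9
0.093 0.0931 5.7
0.09 0.091 11.1
0.087 0.0907 33.2
84.45 [-0.10037521  0.19221707 -0.34073627] 0.0002725083493397772
```

View pics/d5.png

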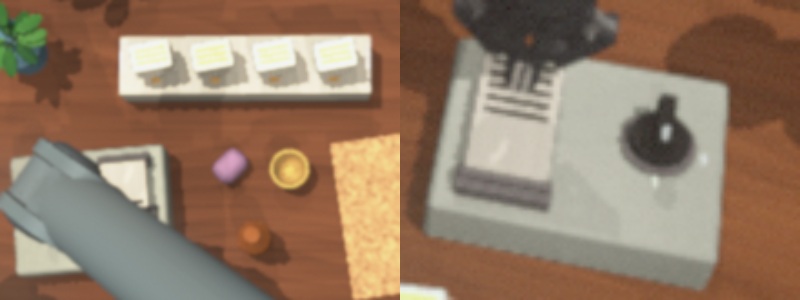

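View pics/d6.png

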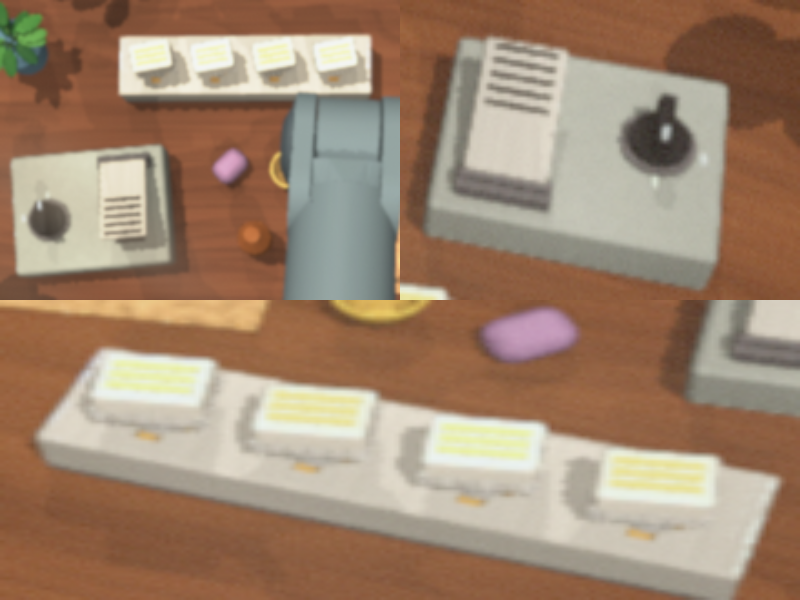

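While pressed, the treadle sat on a hard stop at 33 N after about 20 mm of travel. It is now up again, the dial is on, all four lamps are upright and locked, and the arm is clear of everything. Handing in.

```bash
python3 -c "
from bench import *
print(sign_off())"
```

```text
the job is handed in; nothing more can be done
None
```

Job handed in at about 85 s of robot time: from the pictures and forces, all four lamps are locked, the dial went off and back on, and the treadle was pressed to its stop and came up again; the hand-in returned no verdict.

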